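# Fetch the tea strainer from behind the turner on a crowded peg

### The arm

A 7-joint arm with a two-finger parallel gripper is mounted at the origin on a cart in front of the work surface, level with it; the furniture and walls round the work are solid. World frame = base frame: x ahead of the robot, y to its left, z up, the work surface at z = 0. Lengths are in m, angles in rad, forces in N, time in s.
With the tool pointing down it reaches from about 0.35 to 0.9 m from the base axis. Payload 8.1 kg.
Tool frame: the origin (TCP) lies between the finger pads; the fingertips stand 11 mm ahead of it and the grasp point (between the pads) lies 8 mm behind it; z points along the fingers, y is the line along which they close (so a half turn about z gives the same grasp; the last joint's range is limited). The gripper opens to 92 mm and grips with 3 to 60 N. Pads are 19 mm wide; open, the fingers measure 130 mm over their backs; the gripper's body (75 mm by 190 mm) begins 47 mm behind the grasp point.
Start: joints at [1.134, 0.434, 0.025, 1.573, -0.012, 1.134, -0.075], TCP at [0.205, -0.591, 0.238] pointing down, gripper open.
Joint ranges: [-2.62, 2.62], [-0.44, 2.09], [-1.27, 1.32], [0.08, 2.57], [-1.32, 4.46], [0.12, 2], [-2.74, 2.74]. Speed limits (rad/s): [2.22, 2.22, 3.01, 3.01, 3.14, 3.14, 3.14].

### API

Orientations are given as a rotation vector (axis times angle).
In Python, from cell import observe, get_image, camera_params, sign_off gives the robot as it stands.
- The arm moves only by the shell command python3 -m pendant 'ROWS' [FORCE]. ROWS is JSON, one flat list of numbers, 7 for each row, row after row: the shift along the tool's x, y, z in m, then the turn, a rotation vector about the tool's x, y, z in rad, then the finger opening in m, from 0 to 0.0918. In form: [dx, dy, dz, rx, ry, rz, jaw, dx, dy, dz, rx, ry, rz, jaw, ...]. A call has 1 to 10 rows; each row shifts and turns the commanded pose from where the row before left it, along the tool's axes as they then stand; what a row does not reach is not made up. A row lasts 1/8 s, in which the tool goes at most 62.5 mm and 10.7 degrees, less where a joint would pass 70% of its speed; a pose out of reach is approached as far as the arm can. A call is refused whole if a number of a shift passes 0.0625 or a number of a turn 0.188, either way. A call with a gripper value outside its range is refused whole. The fingers move at their own pace and stop on an object; FORCE is the grip in N (left out, the last holds). Time passes only in rows, so rows that do not move let the fingers close. It gives the time, the measured TCP pose, the force, the opening and the grip force at its end, in the units of the state.
- observe(): the state, without advancing time (a new reading comes with each control period).
- get_image(name): name is "scene" or "top"; returns the picture (400x640x3 uint8, red, green, blue); there is no depth.
- camera_params(name): a dict with "intrinsics" (3x3 intrinsics, pixels), "dist" ([k1, k2, p1, p2, k3] as OpenCV has them; the pictures are not rectified), "eye" and "rotation" of the camera in the world. Camera axes: x right, y down, z forward; pixel columns grow to the right and rows downward; lengths in m; the calibration is good to about 2 mm. A picture is of the moment at which its call begins. camera_params takes no time and is no camera call.
- sign_off(): hands the job in; it is judged then, once.
The state is a dict: "clock": time; "joints": joint angles; "dq": joint speeds; "joint_efforts": joint torques, N m; "position": TCP position; "ee_rot": TCP orientation; "force": force on the tool from outside, world axes, zero at the start; "ft_torque": the same for the moment, N m; "width": opening from 0.0 (shut) to 1.0 (fully open); "gripper_force": force on a finger pad.
Only numpy, scipy, OpenCV 4.12 (cv2) and the standard library are available. Lean on these libraries where they do the work, as an engineer would, in place of code of your own. Each camera call takes 0.05 s, during which the arm holds its last target. There are 200 camera calls.

### The job

The tea strainer I need hangs at the back of the full peg of the utensil rack, behind the slotted turner: first hang the turner by its eye on the empty peg, behind its ball nose, then take the strainer off and stand it in the mug, bowl down and handle up. Go by feel and gently, because the empty peg points somewhat up or down on its stiff hinge and the pegs' plates are only stuck on with pads that a hard push or pull (about 15 N) tears off. Keep the mug upright and leave the other things where they are.

Things in the scene. Friction and masses are not known exactly. Their poses are not given: they have to be found in the camera images.
- rack: Oak rack, fixed: base 180 deep, 260 wide, 20 mm high, and an upright board 16 mm thick, top edge 268 mm above the worktop. Origin under the base's centre; -x is its open front, z up. The board's front face is at x = 64 mm, the base's front edge at x = -90. Two folding pegs stick out of the board at y = +65 and -65 mm; which of them is full varies.
- hook_full: The peg that carries turner and strainer. Origin on the board's face, 225 mm up, behind a 36 x 56 mm steel plate; -x points straight out. The peg, 7 mm thick, turns up or down on a stiff hinge at x = -12 mm and ends in a 14 mm ball, centre 80 mm beyond the hinge (x = -92, z = 0 when square out, as this peg stands at the start).
- hook_spare: The empty peg; same build, sizes and frame as the full one. Its ball stands anywhere from 20 mm below to 20 mm above square out (hinge turned up to 0.25 rad either way, and the peg slopes with it): not measured, to be found by touch or sight. Both hinges hold the utensils' weight and slip at about 12 N up or down at the ball.
- turner_eye (a point): Slotted steel turner, about 120 g, blade 70 mm wide, hanging blade down, in front, some 64 mm out from the board. Point: centre of the round part of the eye in its end tab, mid-thickness (4 mm); z up the handle, x square to the metal, y across. Tab edges are parallel, 30 mm apart, from 28 mm below to 8 mm above the point: pinch there, a finger each side of the peg.
- turner: The same turner, same origin and axes. Tab tip 22 mm above the origin, blade end 153 mm below. Teardrop eye: round part 16.5 mm in diameter (lets the ball through), narrowing above to a 60 degree point, apex 16.5 mm above the origin. Hung, the origin is 9.5 mm under the peg's axis and the ball holds it in; raised 9.5 mm the eye is centred; at 14 mm the peg touches its lower edge.
- strainer_eye (a point): Steel tea strainer, about 90 g, hanging bowl down behind the turner, some 32 mm out from the board. Point: centre of the round part of the eye in its end tab; tab, eye and axes are exactly as the turner's. Its lower end is 153 mm below the point.
- strainer: The same strainer as a body; origin and axes as strainer_eye.
- strainer_bowl (a point): Centre of the strainer's round rim, 124 mm below the eye point along the handle. The rim is 58 mm across; the woven bowl bulges 13 mm towards -x.
- mug_mouth (a point): Centre of the mouth of the loose white mug on the worktop. The mug is 93 mm high, about 80 mm wide inside at the mouth and 62 mm at its floor, which is 8 mm above the worktop; z up; the handle reaches 81 mm out towards -y of this frame.
- jar: Bystander: glass jar with a screw lid, 71 mm across, 112 mm high, to the right; origin under its centre.
- tub: Bystander: small pot with a foil lid, 72 mm across, 71 mm high, near the worktop's front edge; origin under its centre.
- tea_box: Bystander: small carton, 34 x 62 x 85 mm high, to the left; origin under its centre.
Mind the look-alikes: they are no part of the job. Leave any red look-alike of the turner alone.

How it is judged:
By the outcome, as a careful person would: the job done as asked, in the order asked, and still so for the second after the job is handed in, with the robot touching nothing.
It also fails if it takes over 69 s, if anything falls off the work surface, if the arm or the gripper's body presses on something with over 40 N, if the wrist force passes 120 N, or if a joint passes its speed limit or range.

## Working session

There is one attempt and no reset: what is moved stays moved. The work goes in short steps, Python scripts to look and compute and a shell command to move; the robot and the scene stay as the last step left them, time stands still between calls to the robot, and variables do not carry over. Pictures are saved under pics/ and viewed, at most 10 in all, crops included, and the job is handed in when it is done.

```bash
mkdir -p pics; ls
python3 - <<'E'
from cell import *
import cv2
for n in("scene","top"):
    im=get_image(n); cv2.imwrite(f"pics/{n}0.png",im[:,:,::-1]); print(n,camera_params(n))
print(observe())
E
```

```text
pics
scene {'intrinsics': array([[475.50763288,   0.        , 318.3400049 ],
       [  0.        , 475.50763288, 198.93057142],
       [  0.        ,   0.        ,   1.        ]]), 'dist': array([-0.10529522,  0.        ,  0.        ,  0.        ,  0.        ]), 'eye': array([-0.25612004,  0.67987782,  1.17558908]), 'rotation': array([-1.11078006,  2.39182528, -1.00632679])}
top {'intrinsics': array([[399.97212292,   0.        , 312.66673659],
       [  0.        , 399.97212292, 196.93304908],
       [  0.        ,   0.        ,   1.        ]]), 'dist': array([-0.0392102,  0.       ,  0.       ,  0.       ,  0.       ]), 'eye': array([ 0.24076215, -0.05328649,  1.51688991]), 'rotation': array([-2.2435602 ,  1.94866644, -0.20999618])}
{'clock': 0.1, 'joints': array([ 1.13440307,  0.43514512,  0.02500362,  1.57403079, -0.01160538,
        1.13405341, -0.07509963]), 'dq': array([ 4.04489250e-05, -3.25937231e-03, -1.05015755e-03, -1.75236256e-03,
       -2.22290631e-03,  5.78861779e-04, -1.41327716e-03]), 'joint_efforts': array([ 3.70534908e-03, -6.69131184e+01,  9.88331437e-01, -3.15146828e+01,
       -6.04687748e-02,  3.74237169e-02,  5.72162298e-05]), 'position': array([ 0.20454622, -0.59007715,  0.23701935]), 'ee_rot': array([-3.09654572e+00, -5.21498209e-01,  6.07463771e-04]), 'force': array([0.4620814 , 0.62596262, 0.6141256 ]), 'ft_torque': array([-0.0037655 , -0.01772519,  0.01312785]), 'gripper_force': 0.0, 'width': 1.0020924906872337}
```

View pics/scene0.png

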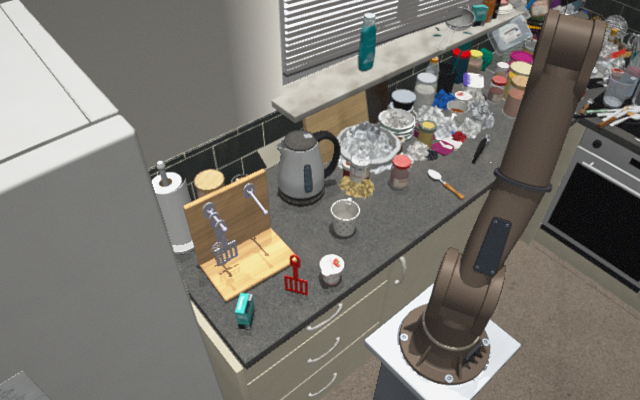

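View pics/top0.png

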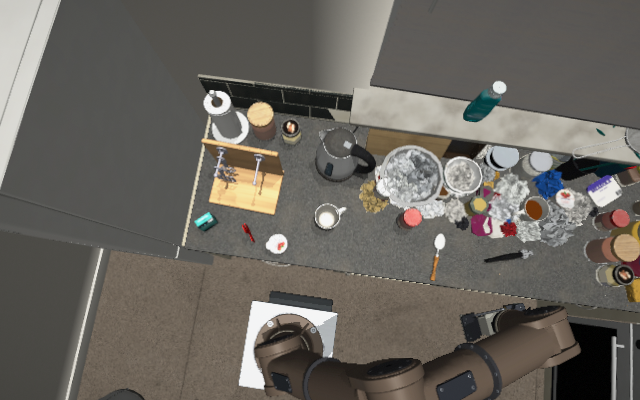

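The rack is at scene (240,235) and top (245,180). The full peg is on the left, with its ball at scene ≈(210,210). The spare peg is on the right, scene ≈(255,195). The mug is at scene (345,215) and top (327,215). The red look-alike turner lies at scene (296,275) and I will leave it alone. I'll make one enlarged crop of both views.

Run:
```python
import cv2,numpy as np
a=cv2.imread("pics/scene0.png")[165:300,180:310]; b=cv2.imread("pics/top0.png")[130:220,195:295]
a=cv2.resize(a,(400,415),interpolation=cv2.INTER_CUBIC) if 0 else cv2.resize(a,None,fx=4,fy=4,interpolation=cv2.INTER_CUBIC)
b=cv2.resize(b,None,fx=6,fy=6,interpolation=cv2.INTER_CUBIC)
cv2.imwrite("pics/ca.png",a);cv2.imwrite("pics/cb.png",b);print(a.shape,b.shape)
```

```text
(540, 520, 3) (540, 600, 3)
```

View pics/ca.png

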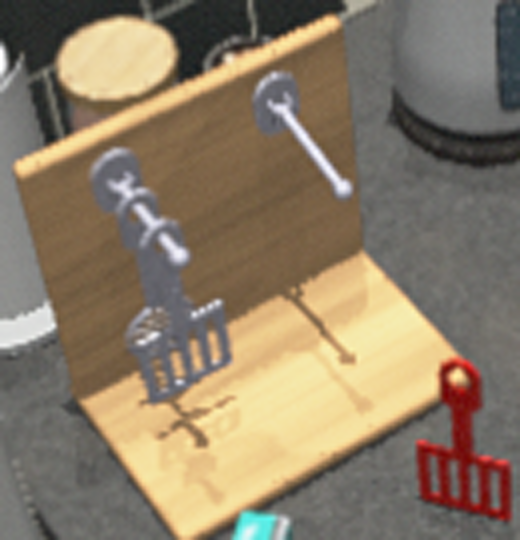

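View pics/cb.png

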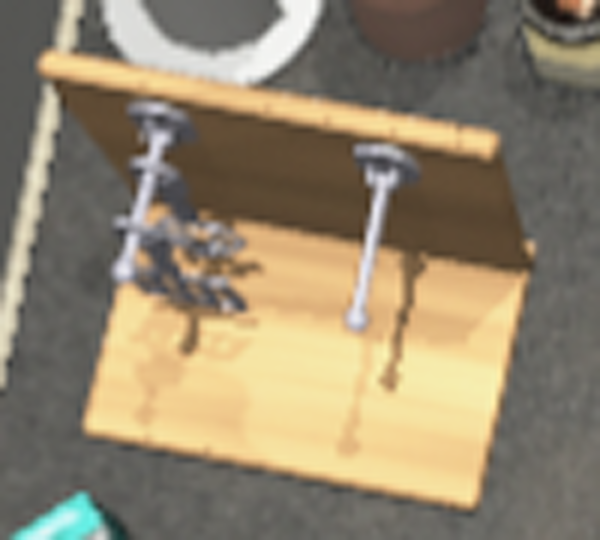

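The full peg, at scene crop (115,180)→(181,257), carries the strainer behind and the steel turner in front. The spare peg runs (277,103)→(346,188). The grey turner on the peg is the target; the red one at (465,440) is the look-alike. Next I fit the rack pose and the ball positions, and crop the mug.

```bash
cat > h.py <<'E'
import numpy as np,cv2
from cell import *
from scipy.optimize import least_squares
from scipy.spatial.transform import Rotation as R
C={n:camera_params(n) for n in("scene","top")}
def proj(n,P):
    c=C[n];M=R.from_rotvec(c["rotation"]).as_matrix().T
    return cv2.projectPoints(np.atleast_2d(np.float64(P)),cv2.Rodrigues(M)[0],-M@c["eye"],c["intrinsics"],c["dist"])[0][:,0]
def tri(ps,pt):
    f=lambda p:np.r_[proj("scene",p)[0]-ps,proj("top",p)[0]-pt]
    r=least_squares(f,[.6,.1,.1],x_scale=.1);return r.x,r.fun
def ray(n,px,z):
    return least_squares(lambda q:proj(n,[q[0],q[1],z])[0]-px,[.5,0]).x
E
python3 - <<'E'
from h import *
for n in C: print(n,R.from_rotvec(C[n]["rotation"]).as_matrix().round(2).tolist())
S=lambda u,v:np.array([180+u/4-.375,165+v/4-.375]); T=lambda u,v:np.array([195+u/6-.42,130+v/6-.42])
obs=[("scene",S(20,176),(64,130,268)),("scene",S(343,29),(64,-130,268)),("scene",S(365,252),(64,-130,20)),("scene",S(78,400),(64,130,20)),("scene",S(185,540),(-90,130,20)),
("top",T(42,75),(64,130,268)),("top",T(496,158),(64,-130,268)),("top",T(527,265),(64,-130,20)),("top",T(85,432),(-90,130,20)),("top",T(478,506),(-90,-130,20))]
def W(q,p): 
    c,s=np.cos(q[2]),np.sin(q[2]); x,y,z=np.array(p)/1000; return [q[0]+c*x-s*y,q[1]+s*x+c*y,z]
f=lambda q:np.concatenate([proj(n,W(q,p))[0]-px for n,px,p in obs])
r=least_squares(f,[.6,.3,0],x_scale=.1);print(r.x,r.fun.round(1))
q=r.x
for nm,a,b,y in (("full",S(181,257),T(124,270),65),("spare",S(346,188),T(356,318),-65)):
    p,e=tri(a,b);c,s=np.cos(q[2]),np.sin(q[2]);d=p-[q[0],q[1],0]
    print(nm,p,e.round(1),"rack frame",c*d[0]+s*d[1],-s*d[0]+c*d[1],p[2],"expect",W(q,(-28,y,225)),proj("scene",W(q,(-28,y,225))),a,proj("top",W(q,(-28,y,225))),b)
a=cv2.imread("pics/scene0.png")[190:245,320:370];b=cv2.imread("pics/top0.png")[195:240,305:355]
cv2.imwrite("pics/mug.png",np.hstack([cv2.resize(a[:45],None,fx=8,fy=8,interpolation=2),cv2.resize(b,None,fx=8,fy=8,interpolation=2)]))
E
```

```text
scene [[-0.65, -0.54, 0.54], [-0.76, 0.45, -0.47], [0.01, -0.71, -0.7]]
top [[0.14, -0.97, 0.21], [-0.99, -0.14, 0.03], [-0.0, -0.21, -0.98]]
[ 0.57374713  0.2510836  -0.04684505] [-0.6  0.1 -0.2 -2.  -0.3 -0.4  0.5  0.8 -0.9  0.1 -0.8 -0.2  0.4 -0.2
  0.7  2.  -0.1  0.2  0.7  0.4]
full [0.54722014 0.3179924  0.22825808] [-0.7 -0.3  0.5  0.8] rack frame -0.029631086135700983 0.0655931885509764 0.22825808278425072 expect [np.float64(0.5488216566967723), np.float64(0.31732347756009477), np.float64(0.225)] [[224.21789297 228.97236124]] [224.875 228.875] [[216.26634058 175.19699523]] [215.24666667 174.58      ]
spare [0.54144878 0.18763749 0.21268193] [-0.8 -0.3  0.5  0.9] rack frame -0.029291865287330292 -0.06488897088132752 0.21268192625266516 expect [np.float64(0.5427340272687373), np.float64(0.18746609129367203), np.float64(0.225)] [[264.79401845 208.02106206]] [266.125 211.625] [[254.02753484 182.16608301]] [253.91333333 182.58      ]
```

View pics/mug.png

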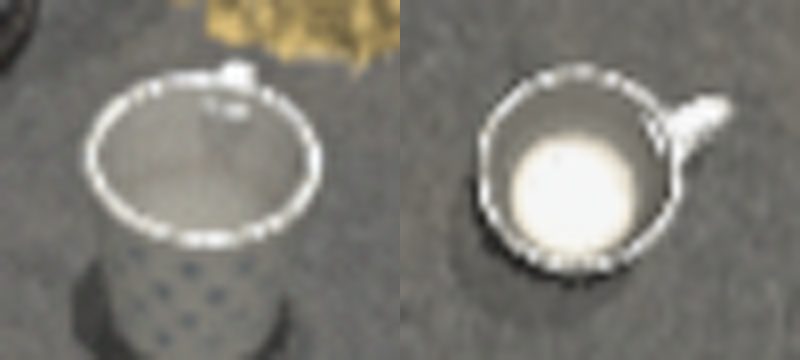

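```bash
cat >> h.py <<'E'
Q=np.array([.57375,.25108,-.0468])
def W(x,y,z,q=Q):
    c,s=np.cos(q[2]),np.sin(q[2]);return np.array([q[0]+(c*x-s*y)/1e3,q[1]+(s*x+c*y)/1e3,z/1e3])
def inR(p,q=Q):
    c,s=np.cos(q[2]),np.sin(q[2]);d=np.array(p)-[q[0],q[1],0];return np.array([c*d[0]+s*d[1],-s*d[0]+c*d[1],d[2]])*1e3
def tgt(pitch,yaw=Q[2]):
    s,c=np.sin(pitch),np.cos(pitch);return R.from_euler('z',yaw)*R.from_matrix(np.array([[c,0,s],[0,-1,0],[s,0,-c]]))
def st():
    o=observe();r=R.from_rotvec(o["ee_rot"]);p=o["position"];g=p-.008*r.as_matrix()[:,2]
    print("t%.2f tcp"%o["clock"],p.round(4),"rack tcp",inR(p).round(1),"rack grasp",inR(g).round(1),"F",o["force"].round(2),"Tq",o["ft_torque"].round(2),"w %.1fmm"%(o["width"]*91.8),"gf %.1f"%o["gripper_force"],"q",o["joints"].round(2));return o
def go(p,pitch=0,grasp=False,yaw=Q[2]):
    "delta in tool frame to world point p for TCP (or grasp point)"
    o=observe();r=R.from_rotvec(o["ee_rot"]);t=tgt(pitch,yaw);p=np.array(p)
    if grasp:p=p+.008*t.as_matrix()[:,2]
    print("shift now-frame mm",(r.inv().apply(p-o["position"])*1e3).round(1),"shift target-frame",(t.inv().apply(p-o["position"])*1e3).round(1),"turn",(r.inv()*t).as_rotvec().round(3))
E
python3 - <<'E'
from h import *
S=lambda u,v:np.array([180+u/4-.375,165+v/4-.375])
m=[320+205/8-.44,190+157/8-.44];t=[305+180/8-.44,195+168/8-.44]
print("mug",tri(m,t),ray("scene",m,.093),ray("top",t,.093))
print("redeye",tri([295.,260],[246.,226]),"redblade",tri([296,285],[251,238]))
for px in ([205,120],[185,240]): print("strip",ray("top",px,0))
print("jar",ray("top",[409,217],.112),"tub",ray("top",[277,243],.071),"box",ray("top",[205,221],.085),"kettle",tri([300,135],[350,140]))
# spare angle, differential to full
for n,a,b in(("scene",(224.875,228.875),(266.125,211.625)),("top",(215.25,174.58),(253.91,182.58))):
    d=np.array(b)-a; pf=proj(n,W(-28,65,225))[0]
    for w in(2,):
        r=least_squares(lambda t:proj(n,W(52-80*np.cos(t[0]),-65,225+80*np.sin(t[0])))[0]-pf-d,[0.]);print(n,r.x,80*np.sin(r.x),r.fun)
go([.40,-.2,.40]); go(W(-27,-65,275));
E
```

```text
mug (array([ 0.48579171, -0.07153743,  0.09489293]), array([-0.51602287, -0.13319758,  0.29076789,  0.53014145])) [ 0.48560187 -0.07371213] [ 0.48789195 -0.07026637]
redeye (array([0.39936847, 0.20017158, 0.14323078]), array([-1.13667663, -0.33040315,  0.74619205,  1.29511287])) redblade (array([0.38182637, 0.20263075, 0.04232884]), array([ 2.01261701,  0.56640693, -1.32856151, -2.3415623 ]))
strip [0.82493254 0.472557  ]
strip [0.3344786  0.45174829]
jar [ 0.52018616 -0.36005444] tub [0.36679497 0.09518603] box [0.40730132 0.36528159] kettle (array([ 0.74358743, -0.10778299,  0.21788685]), array([ 1.84632807,  0.59232825, -1.02759388, -1.71935529]))
scene [-0.20276099] [-16.10996166] [-0.58452368 -0.04169231]
top [-0.23434836] [-18.57673663] [ 0.02919095 -0.27804562]
shift now-frame mm [ 312.4 -304.8 -162.6] shift target-frame [ 177.  -398.8 -163. ] turn [-0.001  0.     0.38 ]
shift now-frame mm [ 575.1 -623.6  -37.1] shift target-frame [ 302.4 -792.5  -38. ] turn [-0.001  0.     0.38 ]
```

The mug mouth is at (0.487,−0.072), and its measured height of 0.095 matches the given 0.093. The rack's full ball reads 228 mm against 225, so the bias is about 3 mm. The spare ball stands about 16–18 mm below square out. The red turner stands upright at (0.39,0.20). I'll start moving: first rise and turn.

```bash
python3 -m pendant '[0,0,-0.05,0,0,0.127,0.04, 0,0,-0.05,0,0,0.127,0.0, 0,0,-0.05,0,0,0.126,0, 0.022,-0.058,0,0,0,0,0, 0.022,-0.058,0,0,0,0,0, 0.022,-0.058,0,0,0,0,0, 0.022,-0.058,0,0,0,0,0, 0.022,-0.058,0,0,0,0,0, 0.022,-0.058,0,0,0,0,0, 0.022,-0.058,0,0,0,0,0]' 10; python3 -c "
from h import *
st();go(W(-27,-65,285))"
```

```text
clock: 1.35
position: [0.3776, -0.1901, 0.3877]
ee_rot: [3.14, -0.073, 0.0]
force: [1.1, -0.1, -0.4]
width: 0.011
gripper_force: 0.0
t1.35 tcp [ 0.3776 -0.1901  0.3877] rack tcp [-175.3 -449.9  387.7] rack grasp [-175.3 -449.9  395.7] F [ 1.08 -0.11 -0.43] Tq [-0.01 -0.13  0.  ] w 1.0mm gf 0.0 q [ 0.55  0.01 -0.21  1.75  0.    1.38 -1.28]
shift now-frame mm [ 148.5 -384.8  102.6] shift target-frame [ 148.3 -384.9  102.7] turn [ 0. -0.  0.]
```

```bash
python3 -m pendant '[0.0185,-0.048,0,0,0,0,0, 0.0185,-0.048,0,0,0,0,0, 0.0185,-0.048,0,0,0,0,0, 0.0185,-0.048,0,0,0,0,0, 0.0185,-0.048,0.02,0,0,0,0, 0.0185,-0.048,0.025,0,0,0,0, 0.0185,-0.048,0.025,0,0,0,0, 0.0185,-0.048,0.03,0,0,0,0, 0,0,0,0,0,0,0]'; python3 -c "
from h import *
st();go(W(-27,-65,285))"
```

```text
clock: 2.48
position: [0.5417, 0.1883, 0.2843]
ee_rot: [-3.14, 0.064, 0.009]
force: [-0.2, -0.6, -0.2]
width: 0.007
gripper_force: 0.0
t2.48 tcp [0.5417 0.1883 0.2843] rack tcp [-29.1 -64.2 284.3] rack grasp [-29.1 -64.2 292.3] F [-0.19 -0.56 -0.25] Tq [ 0.04  0.04 -0.02] w 0.7mm gf 0.0 q [-0.04  0.37 -0.53  1.6   0.19  1.23 -2.22]
shift now-frame mm [ 2.1  0.8 -0.7] shift target-frame [ 2.1  0.8 -0.7] turn [-0.     0.006  0.006]
```

```bash
python3 -m pendant '[0.002,0,0.015,0,0,0,0, 0,0,0.015,0,0,0,0, 0,0,0.013,0,0,0,0, 0,0,0,0,0,0,0]'; for i in 1 2; do python3 -m pendant '[0,0,0.003,0,0,0,0, 0,0,0,0,0,0,0]';done;python3 -c "
from h import *
st()"
```

```text
clock: 2.98
position: [0.5444, 0.1835, 0.2437]
ee_rot: [3.14, -0.074, -0.002]
force: [-0.2, 0.1, -0.2]
width: 0.006
gripper_force: 0.0
clock: 3.22
position: [0.5451, 0.1846, 0.242]
ee_rot: [-3.141, 0.073, -0.001]
force: [0.6, -0.1, 0.8]
width: 0.004
gripper_force: 0.0
clock: 3.48
position: [0.5449, 0.1845, 0.2386]
ee_rot: [3.141, -0.073, -0.0]
force: [0.1, 0.3, 0.7]
width: 0.004
gripper_force: 0.0
t3.48 tcp [0.5449 0.1845 0.2386] rack tcp [-25.7 -67.8 238.6] rack grasp [-25.7 -67.8 246.6] F [0.12 0.28 0.68] Tq [0.07 0.   0.05] w 0.4mm gf 0.0 q [-0.04  0.41 -0.52  1.66  0.22  1.13 -2.24]
```

```bash
python3 -m pendant '[0,-0.003,0.004,0,0,0,0, 0,0,0,0,0,0,0]'; for i in 1 2 3; do python3 -m pendant '[0,0,0.002,0,0,0,0, 0,0,0,0,0,0,0]'|sed -n '2p;4p';done
```

```text
clock: 3.72
position: [0.5449, 0.1879, 0.2343]
ee_rot: [3.141, -0.072, -0.001]
force: [-0.2, -0.2, -0.0]
width: 0.004
gripper_force: 0.0
position: [0.545, 0.1875, 0.2325]
force: [-0.0, 0.1, 0.2]
position: [0.545, 0.1875, 0.2305]
force: [0.1, 0.1, 0.9]
position: [0.5451, 0.1875, 0.2286]
force: [-0.0, 0.2, 1.2]
```

```bash
for i in 1 2 3 4; do python3 -m pendant '[0,0,0.001,0,0,0,0, 0,0,0,0,0,0,0]'|sed -n '2p;4p';done
```

```text
position: [0.5451, 0.1875, 0.2276]
force: [-0.3, 0.4, 0.2]
position: [0.5451, 0.1876, 0.2266]
force: [0.0, -0.9, 0.4]
position: [0.5452, 0.1876, 0.2259]
force: [0.1, 0.0, 2.6]
position: [0.5453, 0.1877, 0.2256]
force: [-1.5, -1.3, 8.0]
```

```bash
python3 -m pendant '[0,0,-0.02,0,0,0,0, 0,0,-0.02,0,0,0,0, 0,-0.045,0,0,0,0,0, 0,-0.045,0,0,0,0,0, -0.002,-0.04,0,0,0,0,0, 0,0,0,0,0,0,0, 0,0,0.0155,0,0,0,0, 0,0,0,0,0,0,0]'; python3 -c "
from h import *
st()"
```

```text
clock: 6.48
position: [0.5489, 0.3152, 0.2471]
ee_rot: [3.138, -0.075, -0.004]
force: [0.1, -0.2, -0.0]
width: 0.005
gripper_force: 0.0
t6.47 tcp [0.5489 0.3152 0.2471] rack tcp [-27.8  62.9 247.1] rack grasp [-27.8  63.  255.1] F [ 0.05 -0.16 -0.01] Tq [-0.04  0.03  0.06] w 0.4mm gf 0.0 q [-0.26  0.5  -0.53  1.5   0.26  1.21 -2.45]
```

```bash
python3 -m pendant '[0,-0.002,0.002,0,0,0,0, 0,0,0,0,0,0,0]'|sed -n '2p;4p'; for i in 1 2; do python3 -m pendant '[0,0,0.001,0,0,0,0, 0,0,0,0,0,0,0]'|sed -n '2p;4p';done
```

```text
position: [0.5494, 0.3192, 0.2473]
force: [-1.3, 0.5, 0.0]
position: [0.5493, 0.3194, 0.2463]
force: [-1.0, -0.5, -0.5]
position: [0.5492, 0.3195, 0.2451]
force: [-0.3, -0.0, -0.0]
```

```bash
for i in 1 2 3; do python3 -m pendant '[0,0,0.0007,0,0,0,0, 0,0,0,0,0,0,0]'|sed -n '2p;4p';done
```

```text
position: [0.5492, 0.3195, 0.2444]
force: [0.6, -0.3, 0.8]
position: [0.5492, 0.3195, 0.2437]
force: [-0.1, 0.5, 0.4]
position: [0.5493, 0.3195, 0.2432]
force: [-0.1, -0.1, 0.2]
```

```bash
for i in 1 2; do python3 -m pendant '[0,0,0.0007,0,0,0,0, 0,0,0,0,0,0,0]'|sed -n '2p;4p';done
```

```text
position: [0.5493, 0.3196, 0.2429]
force: [-0.2, -1.0, 5.8]
position: [0.5494, 0.3197, 0.2427]
force: [-1.4, -1.2, 8.5]
```

The spare ball sits 17.0 mm below the full one by touch, agreeing with sight. Now I rise, open and tilt 20°.

```bash
python3 -m pendant '[0,0,-0.025,0,0,0,0.06, 0,0,-0.03,0,0,0,0.06, 0,0,0,0,0.175,0,0.06, 0,0,0,0,0.175,0,0.06, 0,0,0,0,0,0,0.06, 0,0,0,0,0,0,0.06]'; python3 -c "
from h import *
st();go(W(-2,65,214),.35,True)"
```

```text
clock: 9.22
position: [0.5496, 0.3194, 0.2971]
ee_rot: [3.085, -0.072, 0.544]
force: [0.9, 0.7, 0.0]
width: 0.609
gripper_force: 0.0
t9.22 tcp [0.5496 0.3194 0.2971] rack tcp [-27.3  67.1 297.1] rack grasp [-30.   67.1 304.6] F [0.89 0.68 0.05] Tq [0.   0.41 0.02] w 55.9mm gf 0.0 q [-0.38  0.31 -0.48  1.7   0.49  0.99 -2.68]
shift now-frame mm [-4.7  2.1 94.7] shift target-frame [-4.7  2.1 94.7] turn [0.    0.001 0.   ]
```

Joint 7 is near its limit, so I'll turn the gripper half round (the same grasp), up here and clear of everything.

```bash
python3 -m pendant '[0,0,0,0,0,-0.1848,0.06, 0,0,0,0,0,-0.1848,0.06, 0,0,0,0,0,-0.1848,0.06, 0,0,0,0,0,-0.1848,0.06, 0,0,0,0,0,-0.1848,0.06, 0,0,0,0,0,-0.1848,0.06, 0,0,0,0,0,-0.1848,0.06, 0,0,0,0,0,-0.1848,0.06, 0,0,0,0,0,-0.1848,0.06]'
python3 -m pendant '[0,0,0,0,0,-0.1848,0.06, 0,0,0,0,0,-0.1848,0.06, 0,0,0,0,0,-0.1848,0.06, 0,0,0,0,0,-0.1848,0.06, 0,0,0,0,0,-0.1848,0.06, 0,0,0,0,0,-0.1848,0.06, 0,0,0,0,0,-0.1848,0.06, 0,0,0,0,0,-0.1848,0.06, 0,0,0,0,0,0,0.06]'
sed -i 's/\[\[c,0,s\],\[0,-1,0\],\[s,0,-c\]\]/[[-c,0,s],[0,1,0],[-s,0,-c]]/' h.py
python3 -c "
from h import *
st();go(W(-2,65,214),.35,True)"
```

```text
clock: 10.35
position: [0.5511, 0.3189, 0.2968]
ee_rot: [1.972, 2.071, 0.33]
force: [0.4, 0.5, 0.4]
width: 0.656
gripper_force: 0.0
clock: 11.48
position: [0.5509, 0.3187, 0.2964]
ee_rot: [0.071, 2.793, -0.01]
force: [-0.7, -0.8, 0.8]
width: 0.658
gripper_force: 0.0
t11.47 tcp [0.5509 0.3187 0.2964] rack tcp [-26.   66.4 296.4] rack grasp [-28.7  66.4 304. ] F [-0.74 -0.83  0.81] Tq [0.09 0.31 0.02] w 60.4mm gf 0.0 q [ 0.    0.46 -1.06  1.67  0.77  1.15  0.25]
shift now-frame mm [ 5.5 -1.5 93.7] shift target-frame [ 5.7 -1.4 93.7] turn [ 0.    -0.002 -0.004]
```

```bash
python3 -m pendant '[0.003,-0.0015,0.02,0,0,0,0.06, 0.003,0,0.02,0,0,0,0.06, 0,0,0.02,0,0,0,0.06, 0,0,0.01,0,0,0,0.06, 0,0,0.01,0,0,0,0.06, 0,0,0.013,0,0,0,0.06, 0,0,0,0,0,0,0.06]'
python3 -c "
from h import *
import cv2
st();go(W(-2,65,214),.35,True)
for n,(a,b,c,d) in {'scene':(160,280,180,310),'top':(130,210,195,295)}.items():
    cv2.imwrite(f'pics/{n}1.png',cv2.resize(get_image(n)[a:b,c:d,::-1],None,fx=5,fy=5,interpolation=2))"
```

```text
clock: 12.35
position: [0.5755, 0.3163, 0.2062]
ee_rot: [0.065, 2.792, -0.013]
force: [0.3, 0.1, 0.2]
width: 0.655
gripper_force: 0.0
t12.35 tcp [0.5755 0.3163 0.2062] rack tcp [ -1.3  65.2 206.2] rack grasp [ -4.1  65.2 213.8] F [0.27 0.11 0.2 ] Tq [0.19 0.24 0.  ] w 60.1mm gf 0.0 q [-0.04  0.56 -0.98  1.76  0.91  1.02  0.14]
shift now-frame mm [-2.  -0.2  0.5] shift target-frame [-2.  -0.2  0.5] turn [-0.001 -0.001  0.   ]
```

View pics/scene1.png

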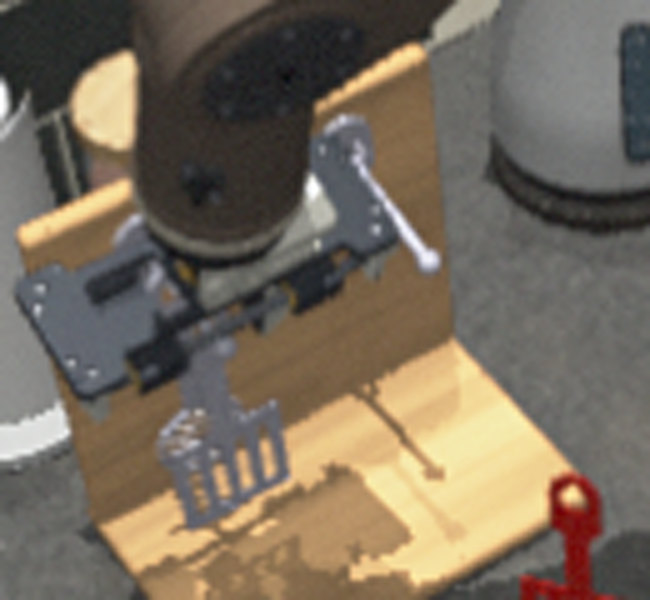

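The gripper (camera view: body over the peg, ball visible at crop (225,345), turner between the fingers) is in position. I close gently.

```bash
python3 -m pendant '[-0.001,0,0,0,0,0,0.04, 0,0,0,0,0,0,0.034, 0,0,0,0,0,0,0.03, 0,0,0,0,0,0,0.028, 0,0,0,0,0,0,0.028, 0,0,0,0,0,0,0.028]' 4
python3 -c "
from h import *
st()"
```

```text
clock: 13.2
position: [0.5763, 0.3167, 0.2077]
ee_rot: [0.065, 2.791, -0.012]
force: [1.0, -1.2, 1.0]
width: 0.325
gripper_force: 4.0
t13.20 tcp [0.5763 0.3167 0.2077] rack tcp [ -0.5  65.7 207.7] rack grasp [ -3.2  65.7 215.2] F [ 0.97 -1.2   1.04] Tq [ 0.07  0.22 -0.01] w 29.8mm gf 4.0 q [-0.04  0.56 -0.98  1.75  0.91  1.02  0.14]
```

```bash
for i in 1 2 3; do python3 -m pendant '[0,0,0,0,0,0,0.026]' 20|sed -n '2p;4,6p'; done
```

```text
position: [0.5763, 0.3167, 0.2077]
force: [-1.2, -0.5, 1.4]
width: 0.323
gripper_force: 20.0
position: [0.5764, 0.3167, 0.2077]
force: [-0.1, -0.0, 0.3]
width: 0.324
gripper_force: 20.0
position: [0.5763, 0.3168, 0.2077]
force: [0.2, -0.2, 1.7]
width: 0.323
gripper_force: 20.0
```

```bash
python3 -m pendant '[-0.0011,0,-0.003,0,0,0,0.026, -0.0011,0,-0.003,0,0,0,0.026, -0.0011,0,-0.0029,0,0,0,0.026, 0,0,0,0,0,0,0.026]';  python3 -m pendant '[0,0,0,0,0,0,0.026]'|sed -n '4p'; python3 -c "
from h import *
st()"
```

```text
clock: 14.08
position: [0.5765, 0.3169, 0.2175]
ee_rot: [0.065, 2.791, -0.011]
force: [0.2, 0.3, -1.2]
width: 0.319
gripper_force: 20.0
force: [0.6, 0.7, -1.3]
t14.20 tcp [0.5763 0.3167 0.217 ] rack tcp [ -0.5  65.7 217. ] rack grasp [ -3.2  65.7 224.6] F [ 0.59  0.71 -1.29] Tq [0.14 0.4  0.04] w 29.8mm gf 20.0 q [-0.04  0.55 -0.99  1.74  0.89  1.04  0.16]
```

```bash
python3 -m pendant '[0.0047,0,-0.0017,0,0,0,0.026, 0.0047,0,-0.0017,0,0,0,0.026, 0.0047,0,-0.0017,0,0,0,0.026, 0.0038,0,-0.0014,0,0,0,0.026, 0,0,0,0,0,0,0.026]';  python3 -m pendant '[0,0,0,0,0,0,0.026]'|sed -n '4p'; python3 -c "
from h import *
st()"
```

```text
clock: 14.82
position: [0.557, 0.3178, 0.2172]
ee_rot: [0.064, 2.791, -0.011]
force: [0.1, 0.3, -1.3]
width: 0.327
gripper_force: 20.0
force: [-0.6, -0.3, -0.4]
t14.95 tcp [0.5575 0.3176 0.2171] rack tcp [-19.3  65.7 217.1] rack grasp [-22.1  65.7 224.7] F [-0.59 -0.33 -0.4 ] Tq [0.11 0.3  0.02] w 29.8mm gf 20.0 q [-0.04  0.53 -0.99  1.78  0.88  1.03  0.13]
```

Free so far; I go on in small steps over the ball.

```bash
for i in 1 2 3; do python3 -m pendant '[0.0019,0,-0.0007,0,0,0,0.026, 0.0019,0,-0.0007,0,0,0,0.026, 0,0,0,0,0,0,0.026]'|sed -n '2p;4p'; done
```

```text
position: [0.5531, 0.3179, 0.2171]
force: [0.3, 0.2, -1.6]
position: [0.5491, 0.3181, 0.2172]
force: [0.3, -0.0, -0.1]
position: [0.545, 0.3183, 0.2171]
force: [0.2, -0.5, 0.0]
```

```bash
for i in 1 2; do python3 -m pendant '[0.0019,0,-0.0007,0,0,0,0.026, 0.0019,0,-0.0007,0,0,0,0.026, 0,0,0,0,0,0,0.026]'|sed -n '2p;4p'; done;  python3 -m pendant '[0.006,0,-0.0022,0,0,0,0.026, 0.006,0,-0.0022,0,0,0,0.026,0.006,0,-0.0022,0,0,0,0.026, 0.006,0,-0.0022,0,0,0,0.026, 0,0,0,0,0,0,0.026]';python3 -c "
from h import *
st()"
```

```text
position: [0.541, 0.3185, 0.2172]
force: [-0.8, 0.3, -1.3]
position: [0.5369, 0.3187, 0.2172]
force: [0.1, 0.6, -1.6]
clock: 17.45
position: [0.511, 0.32, 0.2173]
ee_rot: [0.063, 2.791, -0.011]
force: [-0.4, -0.2, -0.8]
width: 0.32
gripper_force: 20.0
t17.45 tcp [0.511  0.32   0.2173] rack tcp [-65.9  65.9 217.3] rack grasp [-68.6  65.9 224.8] F [-0.38 -0.16 -0.82] Tq [ 0.06  0.36 -0.  ] w 29.4mm gf 20.0 q [-0.05  0.48 -1.02  1.86  0.86  1.01  0.06]
```

```bash
python3 -m pendant '[0,-0.03,0,0,0,0,0.026, 0,-0.035,0,0,0,0,0.026, 0,-0.035,0,0,0,0,0.026, 0,-0.030,0,0,0,0,0.026, 0.0029,0,0.0079,0,0,0,0.026, 0.0029,0,0.0079,0,0,0,0.026, 0,0,0,0,0,0,0.026, 0,0,0,0,0,0,0.026]';python3 -c "
from h import *
st();o=observe();go(W(-66,-64.3,217.2-16.8),.35);P='scene';cv2.imwrite('pics/s2.png',cv2.resize(get_image(P)[165:265,190:310,::-1],None,fx=6,fy=6,interpolation=2))"
```

```text
clock: 18.45
position: [0.5054, 0.1912, 0.2004]
ee_rot: [0.062, 2.791, -0.01]
force: [0.3, 0.4, -1.3]
width: 0.324
gripper_force: 20.0
t18.45 tcp [0.5054 0.1912 0.2004] rack tcp [-65.5 -63.1 200.4] rack grasp [-68.2 -63.1 207.9] F [ 0.32  0.37 -1.26] Tq [0.18 0.32 0.01] w 29.7mm gf 20.0 q [ 0.26  0.37 -1.07  2.04  0.82  0.82  0.24]
shift now-frame mm [ 0.5 -1.2 -0.2] shift target-frame [ 0.5 -1.2 -0.2] turn [ 0.001 -0.     0.002]
```

View pics/s2.png

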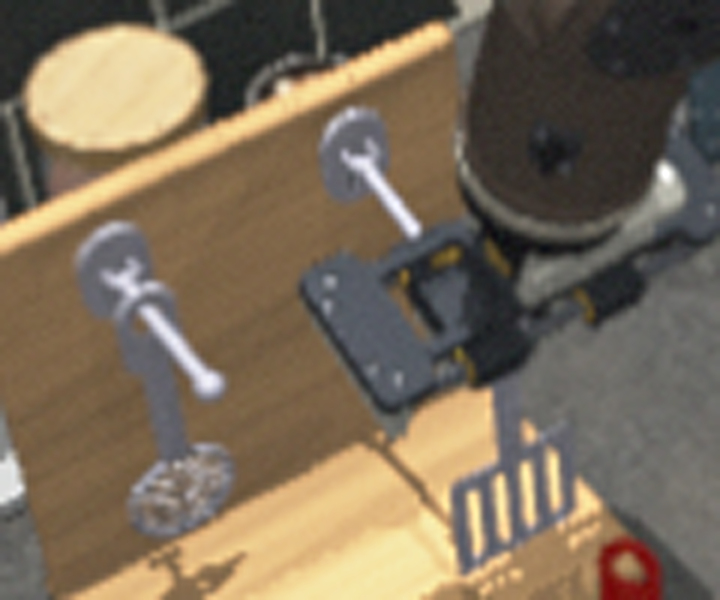

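Turner is clear of the full peg, the strainer is still on it, and the full peg stands square. Next I trim y and advance on the spare ball.

```bash
python3 -m pendant '[0,-0.0012,0,0,0,0,0.026, -0.0094,0,0.0034,0,0,0,0.026, -0.0094,0,0.0034,0,0,0,0.026, -0.0066,0,0.0024,0,0,0,0.026, 0,0,0,0,0,0,0.026, 0,0,0,0,0,0,0.026]';python3 -c "
from h import *
st();go(W(-38,-64.3,200.4),.35)"
```

```text
clock: 19.25
position: [0.5322, 0.1875, 0.2003]
ee_rot: [0.064, 2.791, -0.011]
force: [0.3, 1.1, -1.2]
width: 0.324
gripper_force: 20.0
t19.25 tcp [0.5322 0.1875 0.2003] rack tcp [-38.5 -65.4 200.3] rack grasp [-41.3 -65.4 207.8] F [ 0.31  1.13 -1.17] Tq [0.14 0.38 0.02] w 29.7mm gf 20.0 q [ 0.26  0.41 -1.05  1.99  0.84  0.84  0.27]
shift now-frame mm [-0.5  1.1  0.1] shift target-frame [-0.5  1.1  0.1] turn [ 0.    -0.     0.001]
```

```bash
python3 -m pendant '[0,0.0009,0,0,0,0,0.026, 0,0,0,0,0,0,0.026, 0,0,0,0,0,0,0.026]';python3 -c "
from h import *
st();go(W(-38,-64.3,200.4),.35)"
```

```text
clock: 19.62
position: [0.5324, 0.1884, 0.2005]
ee_rot: [0.064, 2.791, -0.012]
force: [-0.3, 0.1, -0.6]
width: 0.324
gripper_force: 20.0
t19.62 tcp [0.5324 0.1884 0.2005] rack tcp [-38.3 -64.6 200.5] rack grasp [-41.1 -64.6 208. ] F [-0.28  0.07 -0.55] Tq [0.09 0.31 0.04] w 29.8mm gf 20.0 q [ 0.26  0.41 -1.05  1.99  0.84  0.84  0.27]
shift now-frame mm [-0.3  0.3  0.2] shift target-frame [-0.3  0.3  0.2] turn [0.    0.    0.001]
```

```bash
for i in 1 2 3; do python3 -m pendant '[-0.0019,0.0001,0.0007,0,0,0,0.026, 0,0,0,0,0,0,0.026]'|sed -n '2p;4p'; done
```

```text
position: [0.5347, 0.1883, 0.2004]
force: [-0.0, -0.1, -1.0]
position: [0.5367, 0.1883, 0.2004]
force: [0.2, 0.5, -0.6]
position: [0.5388, 0.1883, 0.2004]
force: [0.0, 0.2, -1.1]
```

```bash
for i in 1 2 3; do python3 -m pendant '[-0.0019,0,0.0007,0,0,0,0.026, 0,0,0,0,0,0,0.026]'|sed -n '2p;4p'; done
```

```text
position: [0.5407, 0.1882, 0.2004]
force: [0.3, 0.6, -1.7]
position: [0.5428, 0.1881, 0.2004]
force: [-0.7, 0.5, -1.4]
position: [0.5448, 0.188, 0.2004]
force: [-0.1, 0.6, -1.0]
```

The ball is passing through the eye without any force. From here I follow the peg's upward slope inwards.

```bash
for i in 1 2 3 4; do python3 -m pendant '[-0.0020,0,0.0003,0,0,0,0.026, 0,0,0,0,0,0,0.026]'|sed -n '2p;4p'; done
```

```text
position: [0.5468, 0.188, 0.2008]
force: [-0.1, -0.2, -1.2]
position: [0.5488, 0.1879, 0.2012]
force: [-0.6, 0.2, -0.7]
position: [0.5508, 0.1878, 0.2016]
force: [-0.2, -0.7, -0.3]
position: [0.5527, 0.1877, 0.202]
force: [-0.5, 0.4, -1.0]
```

```bash
python3 -m pendant '[-0.0041,0,0.0006,0,0,0,0.026, 0,0,0,0,0,0,0.026, -0.0041,0,0.0006,0,0,0,0.026, 0,0,0,0,0,0,0.026, -0.0041,0,0.0006,0,0,0,0.026, 0,0,0,0,0,0,0.026, 0,0,0,0,0,0,0.026]';python3 -c "
from h import *
st()"
```

```text
clock: 23.0
position: [0.5647, 0.1872, 0.2045]
ee_rot: [0.065, 2.791, -0.011]
force: [-0.3, -0.0, -0.6]
width: 0.322
gripper_force: 20.0
t23.00 tcp [0.5647 0.1872 0.2045] rack tcp [ -6.1 -64.3 204.5] rack grasp [ -8.8 -64.3 212. ] F [-0.3  -0.03 -0.58] Tq [0.09 0.36 0.02] w 29.5mm gf 20.0 q [ 0.26  0.46 -1.03  1.93  0.85  0.87  0.31]
```

```bash
python3 -m pendant '[0.0014,0,0.0038,0,0,0,0.026, 0.0014,0,0.0038,0,0,0,0.026, 0,0,0,0,0,0,0.026]'|sed -n '2p;4p'; for i in 1 2; do python3 -m pendant '[0.0002,0,0.0005,0,0,0,0.026, 0,0,0,0,0,0,0.026]'|sed -n '2p;4p'; done
```

```text
position: [0.5644, 0.187, 0.1959]
force: [-0.5, 0.1, -1.0]
position: [0.5647, 0.1872, 0.1959]
force: [0.3, -0.0, 0.1]
position: [0.5647, 0.1871, 0.1954]
force: [0.0, 0.6, -1.2]
```

```bash
for i in 1 2 3; do python3 -m pendant '[0.0002,0,0.0005,0,0,0,0.026, 0,0,0,0,0,0,0.026]'|sed -n '2p;4p'; done
```

```text
position: [0.5648, 0.1872, 0.1949]
force: [-0.0, -0.9, -0.6]
position: [0.5648, 0.1872, 0.1946]
force: [-1.1, -0.1, 2.8]
position: [0.565, 0.1873, 0.1943]
force: [-1.5, -1.6, 7.0]
```

Seated on the peg. I back off 0.6 mm, open and withdraw along the tool axis.

```bash
python3 -m pendant '[-0.0002,0,-0.0006,0,0,0,0.028, 0,0,0,0,0,0,0.034, 0,0,0,0,0,0,0.045, 0,0,0,0,0,0,0.06, 0,0,0,0,0,0,0.06, 0,0,-0.02,0,0,0,0.06, 0,0,-0.03,0,0,0,0.06, 0,0,-0.04,0,0,0,0.06, 0,0,0,0,0,0,0.06]' 5;python3 -c "
from h import *
st();go(W(-10,66,300),.35);cv2.imwrite('pics/s3.png',cv2.resize(get_image('scene')[165:290,190:310,::-1],None,fx=4.8,fy=4.8,interpolation=2))"
```

```text
clock: 25.75
position: [0.5341, 0.19, 0.2818]
ee_rot: [0.064, 2.787, -0.009]
force: [-0.3, 0.1, -0.1]
width: 0.656
gripper_force: 0.0
t25.75 tcp [0.5341 0.19   0.2818] rack tcp [-36.8 -62.8 281.8] rack grasp [-39.5 -62.8 289.3] F [-0.25  0.09 -0.1 ] Tq [ 0.13  0.27 -0.01] w 60.2mm gf 0.0 q [ 0.37  0.33 -1.15  1.88  0.68  0.96  0.45]
shift now-frame mm [-31.5 128.8  -7.5] shift target-frame [-31.4 128.8  -7.9] turn [0.002 0.004 0.001]
```

View pics/s3.png

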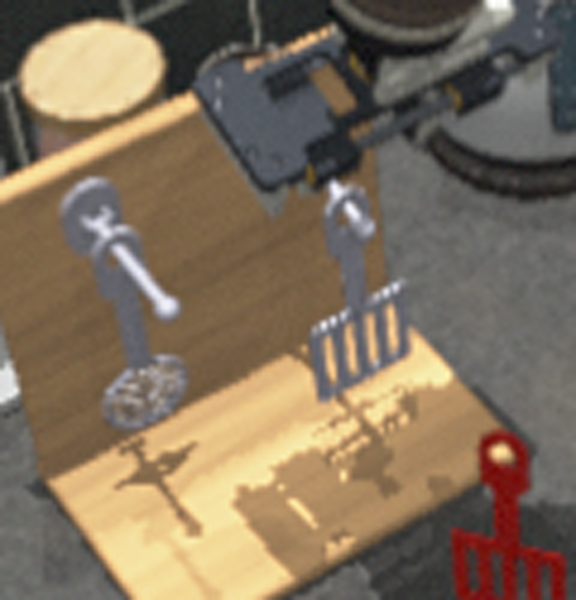

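The turner hangs by its eye on the spare peg, at crop (350,215), behind the ball at (362,228). The strainer's eye is at crop (115,245). On to the strainer.

```bash
python3 -m pendant '[-0.008,0.02,-0.01,0,0,0,0.06, -0.012,0.036,-0.005,0,0,0,0.06, -0.012,0.036,0,0,0,0,0.06, -0.007,0.036,0,0,0,0,0.06, 0,0,0,0,0,0,0.06, 0,0,0,0,0,0,0.06]';python3 -c "
from h import *
st();go(W(1.8,65.7,291),.35);go(W(30,65.7,214),.35,True)"
```

```text
clock: 26.55
position: [0.571, 0.3143, 0.305]
ee_rot: [0.064, 2.792, -0.014]
force: [0.1, -0.3, -1.0]
width: 0.658
gripper_force: 0.0
t26.55 tcp [0.571  0.3143 0.305 ] rack tcp [ -5.7  63.  305. ] rack grasp [ -8.4  63.  312.5] F [ 0.12 -0.33 -1.05] Tq [0.14 0.3  0.02] w 60.4mm gf 0.0 q [ 0.02  0.48 -1.06  1.63  0.78  1.17  0.29]
shift now-frame mm [-2.3  2.7 15.7] shift target-frame [-2.2  2.7 15.7] turn [-0.001 -0.001  0.001]
shift now-frame mm [ -2.5   2.8 105.7] shift target-frame [ -2.3   2.7 105.7] turn [-0.001 -0.001  0.001]
```

```bash
python3 -m pendant '[-0.0023,0,0.02,0,0,0,0.06, 0,0,0.02,0,0,0,0.06, 0,0,0.015,0,0,0,0.06, 0,0,0,0,0,0,0.06, 0,0,0,0,0,0,0.06]';python3 -c "
from h import *
st();go(W(30,65.7,214),.35,True)"
```

```text
clock: 27.18
position: [0.5921, 0.3144, 0.2558]
ee_rot: [0.064, 2.791, -0.011]
force: [-0.1, -0.6, 0.9]
width: 0.654
gripper_force: 0.0
t27.18 tcp [0.5921 0.3144 0.2558] rack tcp [ 15.3  64.1 255.8] rack grasp [ 12.6  64.1 263.3] F [-0.12 -0.57  0.9 ] Tq [ 0.14  0.32 -0.04] w 60.0mm gf 0.0 q [-0.01  0.54 -1.02  1.66  0.85  1.1   0.24]
shift now-frame mm [ 0.6  1.6 52.3] shift target-frame [ 0.6  1.6 52.3] turn [0.001 0.    0.001]
```

```bash
python3 -m pendant '[0,0.0016,0.015,0,0,0,0.06, 0,0,0.015,0,0,0,0.06, 0,0,0.01,0,0,0,0.06, 0,0,0,0,0,0,0.06]'|sed -n '2p;4p'; python3 -m pendant '[0,0,0.006,0,0,0,0.06, 0,0,0.006,0,0,0,0.06, 0,0,0,0,0,0,0.06]'|sed -n '2p;4p';python3 -c "
from h import *
st();go(W(30,65.7,214),.35,True)"
```

```text
position: [0.6059, 0.3144, 0.2165]
force: [0.4, -0.1, 0.4]
position: [0.6101, 0.3145, 0.2062]
force: [0.3, 0.2, -0.6]
t28.05 tcp [0.6101 0.3145 0.2062] rack tcp [ 33.3  65.1 206.2] rack grasp [ 30.6  65.1 213.7] F [ 0.29  0.21 -0.64] Tq [ 0.09  0.33 -0.05] w 60.1mm gf 0.0 q [-0.03  0.61 -0.97  1.69  0.92  1.04  0.19]
shift now-frame mm [ 0.4  0.6 -0.5] shift target-frame [ 0.4  0.6 -0.5] turn [-0. -0.  0.]
```

```bash
python3 -m pendant '[0,0.0004,0,0,0,0,0.04, 0,0,0,0,0,0,0.034, 0,0,0,0,0,0,0.03, 0,0,0,0,0,0,0.028, 0,0,0,0,0,0,0.028, 0,0,0,0,0,0,0.028]' 4; for i in 1 2; do python3 -m pendant '[0,0,0,0,0,0,0.026]' 20|sed -n '2p;4,6p'; done
```

```text
clock: 28.8
position: [0.6101, 0.315, 0.2066]
ee_rot: [0.065, 2.791, -0.012]
force: [-0.6, -1.4, -0.3]
width: 0.326
gripper_force: 4.0
position: [0.6101, 0.315, 0.2067]
force: [0.1, -1.7, 0.6]
width: 0.321
gripper_force: 20.0
position: [0.6101, 0.315, 0.2066]
force: [0.3, -1.0, 0.1]
width: 0.326
gripper_force: 20.0
```

```bash
python3 -m pendant '[-0.0011,-0.0003,-0.003,0,0,0,0.026, -0.0011,0,-0.003,0,0,0,0.026, -0.0011,0,-0.0029,0,0,0,0.026, 0,0,0,0,0,0,0.026]';  python3 -m pendant '[0,0,0,0,0,0,0.026]'|sed -n '4p'; python3 -c "
from h import *
st()"
```

```text
clock: 29.55
position: [0.6102, 0.3151, 0.2166]
ee_rot: [0.065, 2.79, -0.011]
force: [-0.4, 0.0, -0.7]
width: 0.321
gripper_force: 20.0
force: [-0.4, -0.5, -0.6]
t29.68 tcp [0.6101 0.3149 0.2161] rack tcp [ 33.3  65.4 216.1] rack grasp [ 30.6  65.4 223.6] F [-0.39 -0.46 -0.57] Tq [0.14 0.34 0.  ] w 29.5mm gf 20.0 q [-0.03  0.6  -0.98  1.68  0.91  1.05  0.21]
```

```bash
python3 -m pendant '[0.0047,0,-0.0017,0,0,0,0.026, 0.0047,0,-0.0017,0,0,0,0.026, 0.0047,0,-0.0017,0,0,0,0.026, 0.0047,0,-0.0017,0,0,0,0.026, 0,0,0,0,0,0,0.026]'|sed -n '2p;4p';  python3 -m pendant '[0.0047,0,-0.0017,0,0,0,0.026, 0.0047,0,-0.0017,0,0,0,0.026, 0.0047,0,-0.0017,0,0,0,0.026, 0.0047,0,-0.0017,0,0,0,0.026, 0.0047,0,-0.0017,0,0,0,0.026, 0,0,0,0,0,0,0.026, 0,0,0,0,0,0,0.026]'; python3 -c "
from h import *
st()"
```

```text
position: [0.5897, 0.316, 0.2162]
force: [-0.5, -0.4, 0.2]
clock: 31.18
position: [0.5654, 0.3169, 0.2161]
ee_rot: [0.065, 2.791, -0.012]
force: [1.0, 0.1, -0.8]
width: 0.324
gripper_force: 20.0
t31.18 tcp [0.5654 0.3169 0.2161] rack tcp [-11.5  65.3 216.1] rack grasp [-14.2  65.3 223.6] F [ 1.05  0.09 -0.8 ] Tq [0.15 0.29 0.02] w 29.7mm gf 20.0 q [-0.04  0.54 -1.    1.76  0.89  1.03  0.14]
```

```bash
for i in 1 2 3; do python3 -m pendant '[0.0019,0,-0.0007,0,0,0,0.026, 0.0019,0,-0.0007,0,0,0,0.026, 0,0,0,0,0,0,0.026]'|sed -n '2p;4p'; done
```

```text
position: [0.5609, 0.3173, 0.2161]
force: [-0.7, -1.4, -1.3]
position: [0.5569, 0.3174, 0.2161]
force: [-0.4, 0.0, -1.2]
position: [0.5528, 0.3176, 0.2161]
force: [-0.1, -0.4, -1.0]
```

```bash
for i in 1 2 3; do python3 -m pendant '[0.0019,0,-0.0007,0,0,0,0.026, 0.0019,0,-0.0007,0,0,0,0.026, 0,0,0,0,0,0,0.026]'|sed -n '2p;4p'; done
```

```text
position: [0.5488, 0.3178, 0.2161]
force: [0.8, 0.3, -1.3]
position: [0.5447, 0.318, 0.2161]
force: [-1.0, 0.2, -0.5]
position: [0.5407, 0.3182, 0.2161]
force: [-0.1, 0.6, -0.7]
```

The strainer is off the peg. I pull clear, lift 70 mm and carry it to the mug.

```bash
python3 -m pendant '[0.009,0,-0.0035,0,0,0,0.026, 0.0105,0,-0.004,0,0,0,0.026, 0.0105,0,-0.004,0,0,0,0.026, -0.006,0,-0.0165,0,0,0,0.026, -0.009,0,-0.0235,0,0,0,0.026, -0.009,0,-0.0235,0,0,0,0.026, 0,0,0,0,0,0,0.026, 0,0,0,0,0,0,0.026]'; python3 -c "
from h import *
st();go([.492,-.0715,.29],.35);cv2.imwrite('pics/s4.png',cv2.resize(get_image('scene')[150:290,190:370,::-1],None,fx=4,fy=4,interpolation=2))"
```

```text
clock: 34.42
position: [0.5097, 0.3192, 0.2845]
ee_rot: [0.065, 2.791, -0.012]
force: [0.6, 0.3, -0.9]
width: 0.321
gripper_force: 20.0
t34.42 tcp [0.5097 0.3192 0.2845] rack tcp [-67.2  65.  284.5] rack grasp [-69.9  65.  292. ] F [ 0.61  0.26 -0.86] Tq [0.12 0.3  0.02] w 29.5mm gf 20.0 q [ 0.    0.42 -1.08  1.76  0.76  1.11  0.18]
shift now-frame mm [  -2.4 -391.1   -4.9] shift target-frame [  -2.5 -391.1   -5. ] turn [-0.  0.  0.]
```

View pics/s4.png

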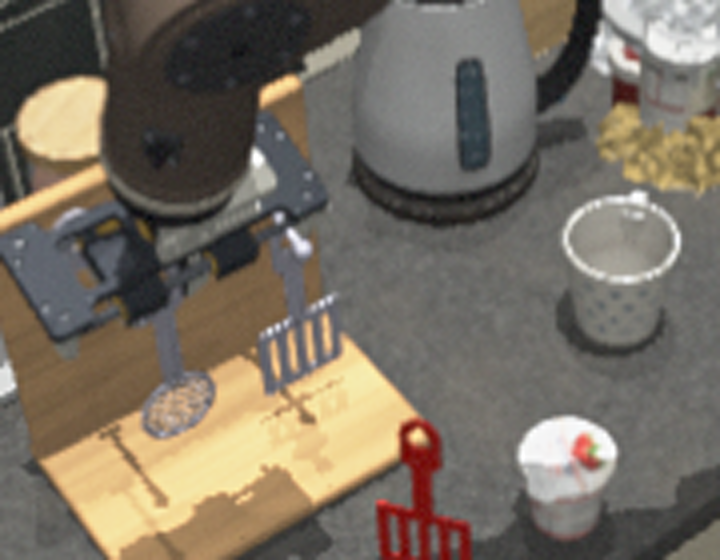

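The strainer hangs upright in the gripper, with the bowl at crop (178,402). The turner is still on the spare peg and the mug is untouched. I carry it across.

```bash
python3 -m pendant '[0,-0.025,-0.001,0,0,0,0.026, 0,-0.045,-0.002,0,0,0,0.026, 0,-0.048,-0.002,0,0,0,0.026, 0,-0.048,0,0,0,0,0.026, 0,-0.048,0,0,0,0,0.026, 0,-0.048,0,0,0,0,0.026, 0,-0.048,0,0,0,0,0.026, 0,-0.04,0,0,0,0,0.026, -0.0025,-0.03,0,0,0,0,0.026, 0,-0.011,0,0,0,0,0.026]';python3 -m pendant '[0,0,0,0,0,0,0.026, 0,0,0,0,0,0,0.026, 0,0,0,0,0,0,0.026]'; python3 -c "
from h import *
st();go([.492,-.0715,.29],.35)"
```

```text
clock: 35.72
position: [0.4915, -0.0732, 0.2894]
ee_rot: [0.069, 2.792, -0.012]
force: [0.6, 0.5, -0.3]
width: 0.324
gripper_force: 20.0
clock: 36.1
position: [0.4922, -0.0696, 0.2901]
ee_rot: [0.061, 2.791, -0.011]
force: [0.6, -0.3, -0.7]
width: 0.325
gripper_force: 20.0
t36.10 tcp [ 0.4922 -0.0696  0.2901] rack tcp [ -66.4 -324.2  290.1] rack grasp [ -69.2 -324.2  297.6] F [ 0.59 -0.33 -0.69] Tq [ 0.13  0.31 -0.03] w 29.8mm gf 20.0 q [ 1.19  0.11 -1.2   2.01  0.18  0.75  1.43]
shift now-frame mm [ 0.1 -1.9  0. ] shift target-frame [ 0.1 -1.9  0. ] turn [0.001 0.    0.003]
```

```bash
python3 -m pendant '[0,-0.0015,0,0,0,0,0.026, 0.0041,0,0.0113,0,0,0,0.026, 0.0055,0,0.015,0,0,0,0.026, 0.0055,0,0.015,0,0,0,0.026, 0,0,0,0,0,0,0.026, 0,0,0,0,0,0,0.026]'; python3 -m pendant '[0.0041,0,0.0113,0,0,0,0.026, 0.0041,0,0.0113,0,0,0,0.026, 0,0,0,0,0,0,0.026]'|sed -n '2p;4p';python3 -m pendant '[0.0041,0,0.0113,0,0,0,0.026, 0.0041,0,0.0113,0,0,0,0.026, 0,0,0,0,0,0,0.026]'|sed -n '2p;4p'; python3 -c "
from h import *
st();go([.492,-.0715,.16],.35)"
```

```text
clock: 36.85
position: [0.4924, -0.0723, 0.2467]
ee_rot: [0.064, 2.79, -0.011]
force: [-0.0, 0.3, -1.0]
width: 0.323
gripper_force: 20.0
position: [0.492, -0.0725, 0.2221]
force: [1.0, 0.2, -0.7]
position: [0.4922, -0.0725, 0.1983]
force: [-0.3, 0.4, 0.5]
t37.60 tcp [ 0.4922 -0.0725  0.1983] rack tcp [ -66.4 -327.1  198.3] rack grasp [ -69.1 -327.1  205.8] F [-0.27  0.37  0.5 ] Tq [0.12 0.25 0.  ] w 29.9mm gf 20.0 q [ 0.95  0.25 -1.03  2.16  0.47  0.55  1.13]
shift now-frame mm [13.3  1.  35.9] shift target-frame [13.3  1.  35.9] turn [ 0.    -0.     0.001]
```

```bash
python3 -m pendant '[0,0.001,0,0,0,0,0.026, 0,0,0,0,0,0,0.026]'|sed -n '2p;4p'; for i in 1 2 3 4; do python3 -m pendant '[0.0014,0,0.0038,0,0,0,0.026, 0.0014,0,0.0038,0,0,0,0.026, 0,0,0,0,0,0,0.026]'|sed -n '2p;4p';done
```

```text
position: [0.4926, -0.0715, 0.1988]
force: [-0.5, 0.7, -0.2]
position: [0.4918, -0.0715, 0.1894]
force: [0.2, -0.3, -0.6]
position: [0.4919, -0.0715, 0.1814]
force: [0.3, 0.0, -1.0]
position: [0.4918, -0.0717, 0.1733]
force: [0.1, -1.4, -1.8]
position: [0.4918, -0.0716, 0.1652]
force: [0.3, -1.4, -1.6]
```

```bash
python3 -m pendant '[0,0,0,0,0,0,0.026]'|sed -n '4p'; for i in 1 2 3 4; do python3 -m pendant '[0.0007,0,0.0019,0,0,0,0.026, 0,0,0,0,0,0,0.026]'|sed -n '2p;4p';done
```

```text
force: [-0.3, -1.2, -1.2]
position: [0.4921, -0.0717, 0.1635]
force: [0.3, -1.4, -0.7]
position: [0.4921, -0.0717, 0.1615]
force: [0.1, -2.1, -0.3]
position: [0.492, -0.0716, 0.1594]
force: [-0.4, -2.1, 0.9]
position: [0.4919, -0.0716, 0.1573]
force: [1.1, -2.4, -0.2]
```

A light touch on the mug's +y wall (2 N), so I ease 2.5 mm to −y and go on down.

```bash
python3 -m pendant '[0,-0.0025,0,0,0,0,0.026, 0,0,0,0,0,0,0.026]'|sed -n '2p;4p'; for i in 1 2 3 4; do python3 -m pendant '[0.0005,0,0.0014,0,0,0,0.026, 0,0,0,0,0,0,0.026]'|sed -n '2p;4p';done
```

```text
position: [0.4919, -0.0735, 0.1574]
force: [0.1, 1.4, 0.0]
position: [0.4924, -0.0736, 0.1563]
force: [-1.2, 2.6, 3.2]
position: [0.4935, -0.0735, 0.1557]
force: [-1.3, 1.8, 10.3]
position: [0.4946, -0.0736, 0.1551]
force: [-0.7, 2.3, 16.7]
position: [0.496, -0.0735, 0.1546]
force: [0.7, 1.4, 20.8]
```

```bash
python3 -m pendant '[-0.0010,0.0005,-0.0026,0,0,0,0.026, -0.0010,0.0005,-0.0026,0,0,0,0.026, 0,0,0,0,0,0,0.026]'; for i in 1 2; do python3 -m pendant '[0,0,0,0,0,0,0.026]'|sed -n '2p;4p';done
```

```text
clock: 42.1
position: [0.4912, -0.0734, 0.1566]
ee_rot: [0.065, 2.793, -0.012]
force: [-0.0, -0.1, -4.0]
width: 0.321
gripper_force: 20.0
position: [0.4915, -0.0733, 0.1566]
force: [-0.0, -0.0, -4.0]
position: [0.4918, -0.0732, 0.1568]
force: [-0.4, -0.6, -3.6]
```

The mug seems to hang a millimetre on the wedged bowl (−4 N). I lower until it rests before opening.

```bash
for i in 1 2 3 4; do python3 -m pendant '[0.0002,0,0.0005,0,0,0,0.026, 0,0,0,0,0,0,0.026]'|sed -n '2p;4p';done
```

```text
position: [0.492, -0.0731, 0.1565]
force: [-0.6, 0.4, -3.8]
position: [0.4921, -0.0731, 0.156]
force: [-0.5, 0.4, -3.2]
position: [0.492, -0.073, 0.1555]
force: [-0.6, 0.1, -4.0]
position: [0.4921, -0.0731, 0.155]
force: [0.7, 0.8, -2.5]
```

```bash
for i in 1 2 3; do python3 -m pendant '[0.0002,0,0.0005,0,0,0,0.026, 0,0,0,0,0,0,0.026]'|sed -n '2p;4p';done
```

```text
position: [0.4926, -0.0731, 0.1549]
force: [-1.1, -0.9, 2.9]
position: [0.4931, -0.0731, 0.1548]
force: [-1.7, 0.2, 7.8]
position: [0.4937, -0.0731, 0.1547]
force: [-1.6, -0.7, 11.2]
```

```bash
python3 -m pendant '[-0.0003,0,-0.0009,0,0,0,0.026, 0,0,0,0,0,0,0.026]'|sed -n '2p;4p'; python3 -m pendant '[0,0,0,0,0,0,0.031, 0,0,0,0,0,0,0.036, 0,0,0,0,0,0,0.045, 0,0,0,0,0,0,0.055, 0,0,0,0,0,0,0.06, 0,0,0,0,0,0,0.06]' 5; python3 -c "
from h import *
st();a=get_image('scene')[150:270,290:400,::-1];b=get_image('top')[180:250,280:380,::-1]
cv2.imwrite('pics/s5.png',np.hstack([cv2.resize(a,(385,420),interpolation=2),cv2.resize(b,(415,290),interpolation=2)[:420] if 0 else cv2.copyMakeBorder(cv2.resize(b,(415,290),interpolation=2),0,130,0,0,0)]))"
```

```text
position: [0.4926, -0.0731, 0.1549]
force: [-0.4, -0.8, 6.5]
clock: 45.1
position: [0.492, -0.073, 0.1543]
ee_rot: [0.065, 2.791, -0.011]
force: [0.0, -0.5, -0.3]
width: 0.652
gripper_force: 0.0
t45.10 tcp [ 0.492  -0.073   0.1543] rack tcp [ -66.5 -327.6  154.3] rack grasp [ -69.3 -327.6  161.8] F [ 0.03 -0.47 -0.3 ] Tq [ 0.15  0.24 -0.05] w 59.9mm gf 0.0 q [ 0.81  0.3  -0.91  2.22  0.63  0.45  0.96]
```

View pics/s5.png

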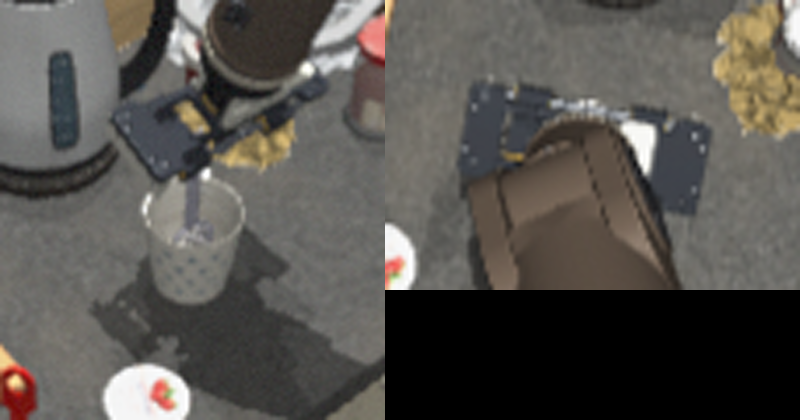

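The mug is upright with the strainer's handle rising from it at (190,200), and the fingers are open. I withdraw gently along the tool axis.

```bash
python3 -m pendant '[0,0,-0.005,0,0,0,0.075, 0,0,-0.01,0,0,0,0.075, 0,0,-0.01,0,0,0,0.075, 0,0,0,0,0,0,0.075]'|sed -n '2p;4p'; python3 -m pendant '[0,0,-0.025,0,0,0,0.075, 0,0,-0.04,0,0,0,0.075, 0,0,-0.04,0,0,0,0.075, -0.0,0,-0.03,0,0,0,0.075, 0.03,0,-0.01,0,0,0,0.075, 0.05,0,-0.01,0,0,0,0.075, 0,0,0,0,0,0,0.075, 0,0,0,0,0,0,0.075]'
python3 - <<'E'
from h import *
st()
im=get_image("scene");old=cv2.imread("pics/scene0.png")[:,:,::-1]
cv2.imwrite("pics/end.png",im[:,:,::-1]);t=get_image("top");cv2.imwrite("pics/endt.png",t[:,:,::-1])
# mug rim in both views: bright pixels compared with start
ot=cv2.imread("pics/top0.png")[:,:,::-1]
for n,a,b,(r0,r1,c0,c1) in(("scene",old,im,(190,245,320,372)),("top",ot,t,(195,240,305,350)),("spare",old,im,(185,225,240,300)),("tub",old,im,(250,290,315,350)),("red",old,im,(250,300,280,312)),("full",old,im,(175,235,195,235))):
    d=np.abs(a[r0:r1,c0:c1].astype(int)-b[r0:r1,c0:c1]).sum(2);print(n,"changed",(d>90).sum(),"of",d.size)
E
```

```text
position: [0.4836, -0.0729, 0.1785]
force: [-0.3, -0.4, 0.8]
clock: 46.7
position: [0.3567, -0.068, 0.291]
ee_rot: [0.067, 2.792, -0.016]
force: [0.7, -0.6, -0.3]
width: 0.815
gripper_force: 0.0
t46.70 tcp [ 0.3567 -0.068   0.291 ] rack tcp [-201.9 -328.9  291. ] rack grasp [-204.7 -328.8  298.6] F [ 0.71 -0.6  -0.29] Tq [0.15 0.24 0.02] w 74.8mm gf 0.0 q [ 1.28 -0.33 -0.85  2.23 -0.5   0.86  2.21]
scene changed 195 of 2860
top changed 299 of 2025
spare changed 25 of 2400
tub changed 67 of 1400
red changed 0 of 1600
full changed 50 of 2400
```

Run:
```python
from h import *
end=cv2.imread("pics/end.png");old=cv2.imread("pics/scene0.png");s3=cv2.imread("pics/s3.png")
e3=cv2.resize(end[165:290,190:310],None,fx=4.8,fy=4.8,interpolation=2)
for nm,(r0,r1,c0,c1) in {"turner":(180,410,300,420),"fullpeg":(170,330,50,190),"red":(425,600,440,570)}.items():
    res=cv2.matchTemplate(e3[max(0,r0-30):r1+30,max(0,c0-30):c1+30],s3[r0:r1,c0:c1],cv2.TM_CCOEFF_NORMED);_,v,_,l=cv2.minMaxLoc(res);print(nm,round(v,3),"shift px",(l[0]-min(30,c0))/4.8,(l[1]-min(30,r0))/4.8)
for nm,(r0,r1,c0,c1) in {"mugbody":(215,240,330,360),"tub":(254,288,316,346),"box":(290,330,230,258)}.items():
    res=cv2.matchTemplate(end[r0-10:r1+10,c0-10:c1+10],old[r0:r1,c0:c1],cv2.TM_CCOEFF_NORMED);_,v,_,l=cv2.minMaxLoc(res);print(nm,round(v,3),l[0]-10,l[1]-10)
d=np.abs(old.astype(int)-end).sum(2)
for v in range(172,226,2): print(v,''.join('#' if x>90 else '+' if x>45 else '.' for x in d[v,318:375]))
print("eye expected",proj("scene",[.490,-.073,.164]),"top tip",proj("scene",[.49,-.073,.186]))
```

```text
turner 0.947 shift px 0.0 0.0
fullpeg 0.932 shift px 0.0 0.0
red 0.843 shift px 0.0 -0.20833333333333334
mugbody 0.919 0 1
tub 0.998 0 0
box 0.999 0 0
172 .....................................+#####+############.
174 .....................................##############+#####
176 .......................................###+#######++#####
178 ....................................++#########+++++####+
180 ......................................++++###########+###
182 .......................................++##++###########+
184 ........................................+################
186 .............................+............++++#####+#####
188 ..........................##+#++............+++++#######+
190 .........................#+...+..............+##++#######
192 .............................+##..............+##+.+#####
194 ........................+..#+###...............+++#####..
196 ........................+.........................+.+....
198 ........................++++++++##.......................
200 ..................+##########+++##++.....................
202 ...............+##+.#....####+...#+#.#...................
204 ..............##.........##.#..++...+#++.................
206 ..............++.........####.........##.................
208 ..............+..........####..........###+..............
210 ............++..........+###+............................
212 ..............#.........+###+++..........+...............
214 .............+#.#.......+##.#.........+#.+...............
216 ...............+++#....###+++++#+...++##+................
218 .................+#....+.+..++..##+#.#+..................
220 .....................+##++####..##+......................
222 .........................................................
224 ...........................+.............................
eye expected [[345.14124527 192.41921741]] top tip [[345.48219541 187.20322922]]
```

The strainer stands upright in the mug, its tab tip seen at (346,187) where an upright one should be. The turner and the bystanders have not moved, and the robot is clear.

```bash
python3 -c "
from cell import *
print(sign_off())"
```

```text
the job is handed in; nothing more can be done
None
```

The job is handed in: the turner hangs by its eye on the spare peg behind its ball nose, and the strainer stands bowl down, handle up in the mug, which is upright but shifted by about a pixel in the camera view (a few millimetres at most), after I briefly pressed the strainer down at about 20 N and lifted the mug about a millimetre with it.

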